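# Offer the cedar-ball dish from the hall shelf

## Task

To hand me the scent dish, first push its clip-in carry handle, which is standing proud, fully down into its sockets while the dish stands on its cork mat, then lift the dish by that handle straight up off the mat before turning it. Up above the mat, give it about a quarter turn so that its thumb tab points straight out over the front edge of the shelf towards me, keeping the dish level and the loose cedar ball resting in its middle all the time, and leave the other things on the shelf alone. Finish still holding the dish up by its handle, level and steady, about 10 cm above its mat: do not put it down.

Things in the scene. Friction and masses are not known exactly. Their poses are not given: they have to be found in the camera images.
- dish: blue round dish, 135 mm across, rim 24 mm high, about 0.22 kg; shallow hollow: floor 8 mm above the underside, rising 2.5 degrees to 18 mm radius, then 6, then 13 to the rim. Origin: centre of underside; +x out along the thumb tab, +z up, handle bar along y; blue sockets for its legs at y = +-73 mm, tops 30 mm up. Starts on the mat, tab roughly left along the shelf (world +y, within 0.35 rad)
- tab (a point): top of the flat blue thumb tab, 92 mm out from the middle of the dish on its +x side, 22.5 mm above the underside; the tab is 44 mm wide, 6 mm thick, and ends 101 mm from the middle
- grip (a point): middle of the carry handle's straight wooden bar: 92 mm long (along dish y), 14 mm wide (dish x, the way to grip it from above), 13 mm high, top 6.5 mm above this point. 126 mm above the dish's underside with the handle fully proud, 118 mm fully home; grey arms run from the bar's ends to the sockets; open below the bar down to the ball (its top 48 mm above the underside)
- bail (a joint): how far the arched handle is pushed down into the dish's sockets (m): 0 = fully proud, orange tongues showing 8 mm; 0.008 = fully home, grey shoulders on the blue sockets, no orange. Slides stiffly, about 7 N either way, stays where put, solid stop when home, cannot come out upwards; 12 to 20 N straight down on the bar's middle seats it. Starts at 0 to 0.003
- ball_center (a point): centre of the loose cedar ball, 40 mm diameter, 18 g, brown wood, free to roll; it starts in the middle of the dish, centre 28 mm above the dish's underside
- mat: round cork mat fixed on the shelf, 170 mm across, 4 mm thick; origin: centre of its underside, on the shelf top; its x axis always points straight out over the shelf's front edge, away from the robot, to where the person stands (world +x), y to the left
- fob: silver car key fob lying flat, 72 x 40 mm, 14 mm high, with a small steel ring; origin under its middle; leave alone
- bell: white ceramic thimble-shaped bell standing on its mouth, 51 mm across, 72 mm high with its loop; origin under its middle; leave alone
- disc_holder: grey plastic parking disc holder lying flat, 115 x 150 mm, 10 mm high; origin under its middle; leave alone
- shoe_tree: light wooden shoe tree with a steel rod lying on the shelf, about 260 mm long, 76 mm wide, 52 mm high at the heel, toe along +x; origin between toe and heel on the shelf; leave alone
- polish_tin: red round shoe polish tin, 75 mm across, 24 mm high; origin under its middle; leave alone
- brush: dark wooden clothes brush lying on its bristles, 165 x 48 mm, 41 mm high; origin under its middle; leave alone
Mind the look-alikes: they are no part of the job. Of the things like the mat, leave any that is purple, red or yellow; of the rest the smaller one is meant.

How it is judged:
By the outcome, as a careful person would: the job done as asked, in the order asked, and still so for the second after the job is handed in, while the arm keeps its last pose, push and grip.
It also fails if it takes over 51 s, if anything falls off the work surface, if the arm or the gripper's body presses on something with over 40 N, if the wrist force passes 120 N, or if a joint passes its speed limit or range.

## Robot

A 7-joint arm with a two-finger parallel gripper is mounted at the origin on the work surface. World frame = base frame: x ahead of the robot, y to its left, z up, the work surface at z = 0. Lengths are in m, angles in rad, forces in N, time in s.
With the tool pointing down it reaches from about 0.4 to 0.875 m from the base axis. Payload 19.3 kg.
Tool frame: the origin (TCP) lies at the very end of the fingers, on their centre line; the grasp point (between the pads) lies 19 mm behind it; z points along the fingers, y is the direction in which the jaws open and shut (so a half turn about z gives the same grasp; the last joint's range is limited). The gripper opens to 85 mm and grips with 20 to 120 N. Pads are 22 mm wide; open, the fingers measure 114 mm over their backs; the gripper's body (76 mm by 85 mm) begins 54 mm behind the grasp point. The pads swing forward as they close: fully open they stand 13 mm farther back than shut.
Start: joints at [1.036, 0.521, -0.036, 1.599, 0.021, 1.021, -0.113], TCP at [0.28, -0.559, 0.231] pointing down, gripper open.
Joint ranges: [-2.91, 2.91], [-0.3, 2.13], [-1.5, 1.42], [0.17, 2.43], [-1.26, 4.41], [0.16, 1.93], [-2.52, 2.52]. Speed limits (rad/s): [1.89, 1.89, 2.39, 2.39, 3.01, 3.01, 3.01].

## Interface

Orientations are given as [roll, pitch, yaw] about the fixed x, y, z axes, in that order (R = Rz(yaw) Ry(pitch) Rx(roll)).
In Python, from workcell import bot, grab_frame, calibration, workorder gives the robot as it stands.
- The arm moves only by the tool move_arm, never from a script. Its arguments are lists of equal length, an entry for each row: "jaw": the closure in counts, from 0 (fully open) to 255 (shut); "dp": the shift along the tool's x, y, z in units of 800 mm (1.0 is 800 mm), a list of three; "rotation": the turn, a rotation vector about the tool's x, y, z in units of pi rad (1.0 is pi rad), a list of three. In form: {"jaw": [jaw, ...], "dp": [[dx, dy, dz], ...], "rotation": [[rx, ry, rz], ...]}. A call has 1 to 10 rows; each row shifts and turns the commanded pose from where the row before left it, along the tool's axes as they then stand; what a row does not reach is not made up. A row lasts 1/8 s, in which the tool goes at most 62.5 mm and 10.7 degrees, less where a joint would pass 70% of its speed; a pose out of reach is approached as far as the arm can. A call with a number of a shift or a turn outside -1 to 1 is refused whole. A call with a gripper value outside its range is refused whole. The fingers move at their own pace and stop on an object; "squeeze" is the grip in N (left out, the last holds). Time passes only in rows, so rows that do not move let the fingers close. It gives the time, the measured TCP pose, the force and the opening at its end, in the units of the state.
- bot.observe(): the state, without advancing time (a new reading comes with each control period).
- grab_frame(name): name is "scene" or "top" or "wrist"; returns the picture (400x640x3 uint8, blue, green, red); there is no depth.
- calibration(name): a dict with "camera_matrix" (3x3 intrinsics, pixels), "T" (4x4, takes a point from camera to world coordinates). Camera axes: x right, y down, z forward; pixel columns grow to the right and rows downward; lengths in m; the calibration is good to about 2 mm. A picture is of the moment at which its call begins: read the wrist's pose just before it. calibration takes no time and is no camera call; for the wrist camera it gives the pose at the moment of the call.
- workorder.job_done(): hands the job in, once; it reports no verdict.
The state is a dict: "clock": time; "qpos": joint angles; "qd": joint speeds; "joint_efforts": joint torques, N m; "position": TCP position; "tool_rot": TCP orientation; "force": force on the tool from outside, world axes, zero at the start; "moment": the same for the moment, N m; "grip_width": finger opening in m.
Only numpy, scipy, OpenCV 4.12 (cv2) and the standard library are available. Lean on these libraries where they do the work, as an engineer would, in place of code of your own. Each camera call takes 0.05 s, during which the arm holds its last target. There are 200 camera calls.

## Working session

There is one attempt and no reset: what is moved stays moved. The work goes in short steps, Python scripts to look and compute and a tool call to move; the robot and the scene stay as the last step left them, time stands still between calls to the robot, and variables do not carry over. Pictures are saved under pics/ and viewed, about 8 in all and at most 12, crops included, and the job is handed in when it is done.

Besides the shell and the picture viewer there is one more tool, called after "Request:" by a JSON object that holds its "api" and its "payload". move_arm: Moves the arm, as the interface text tells. Shifts and turns lie within -1 to 1; 1 stands for 800 mm of shift or pi rad of turn. Its arguments: {"type":"object","properties":{"jaw":{"type":"array","items":{"type":"number"}},"dp":{"type":"array","items":{"type":"array","items":{"type":"number","minimum":-1,"maximum":1}}},"rotation":{"type":"array","items":{"type":"array","items":{"type":"number","minimum":-1,"maximum":1}}},"squeeze":{"type":"number"}},"required":["jaw","dp","rotation"]}

```bash
mkdir -p pics; ls; python3 - <<'E'
from workcell import bot, grab_frame, calibration, workorder
import cv2,numpy as np
np.set_printoptions(precision=4,suppress=True)
s=bot.observe(); print(s)
for n in("scene","top"):
    c=calibration(n);print(n,c)
    cv2.imwrite(f"pics/{n}0.png",grab_frame(n))
E
```

```text
pics
{'clock': 0.0, 'qpos': array([ 1.0358,  0.522 , -0.0363,  1.6   ,  0.0212,  1.0211, -0.1128]), 'qd': array([-0.0004, -0.0006,  0.0015,  0.0016, -0.001 , -0.0018,  0.0017]), 'joint_efforts': array([ -0.001 , -92.7096,   1.9793, -36.9935,   0.0177,   0.0083,
        -0.    ]), 'position': array([ 0.28  , -0.5584,  0.2307]), 'tool_rot': array([-3.1404,  0.0001,  0.4648]), 'force': array([-0.4436,  0.2134, -0.1456]), 'moment': array([-0.0064,  0.0766,  0.0125]), 'grip_width': 0.08532228112915172}
scene {'camera_matrix': array([[430.4031,   0.    , 321.4656],
       [  0.    , 430.4031, 197.0197],
       [  0.    ,   0.    ,   1.    ]]), 'T': array([[ 0.5553,  0.6524, -0.5157,  1.0453],
       [ 0.8316, -0.4294,  0.3523, -0.3824],
       [ 0.0084, -0.6245, -0.781 ,  0.9619],
       [ 0.    ,  0.    ,  0.    ,  1.    ]])}
top {'camera_matrix': array([[461.4922,   0.    , 323.9119],
       [  0.    , 461.4922, 204.8202],
       [  0.    ,   0.    ,   1.    ]]), 'T': array([[ 0.0038, -0.9947,  0.1023,  0.3271],
       [-0.9999, -0.0021,  0.0167, -0.0106],
       [-0.0164, -0.1024, -0.9946,  1.3669],
       [ 0.    ,  0.    ,  0.    ,  1.    ]])}
```

View pics/scene0.png

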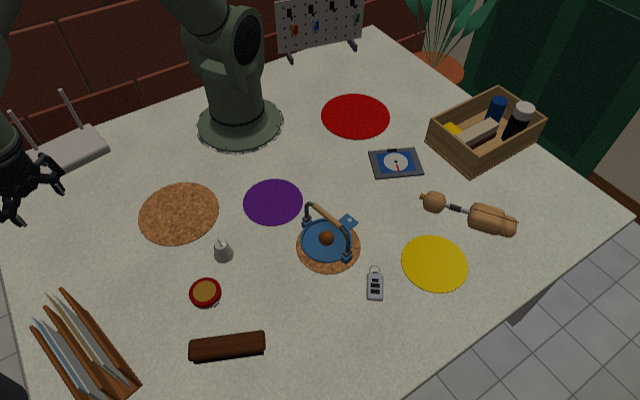

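View pics/top0.png

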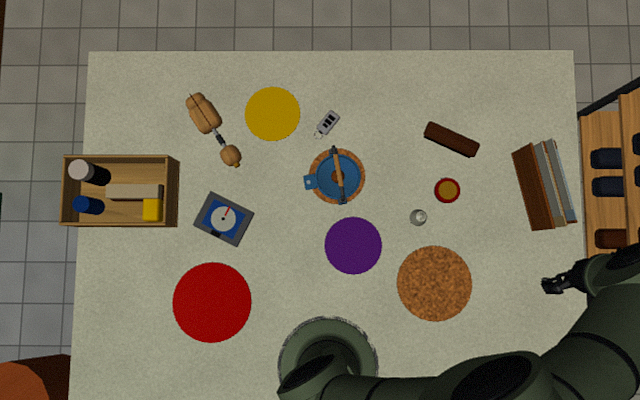

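The top view shows the dish on the small cork mat at about (336,177), with the tab at (309,183). The bar runs from about (333,152) to (341,202), with the ball under it. Next I'll view enlarged crops and take mask numbers.

```bash
cat > h.py <<'E'
import cv2,numpy as np
from workcell import bot, grab_frame, calibration, workorder
np.set_printoptions(precision=4,suppress=True)
def ray(n,px,c=None):
    c=c or calibration(n);K,T=c["camera_matrix"],c["T"]
    d=T[:3,:3]@np.linalg.inv(K)@np.array([px[0],px[1],1.]);return T[:3,3],d/np.linalg.norm(d)
def plane(n,px,z,c=None):
    o,d=ray(n,px,c);return o+d*(z-o[2])/d[2]
def tri(obs):
    A=np.zeros((3,3));b=np.zeros(3);R=[ray(*o) for o in obs]
    for o,d in R:
        P=np.eye(3)-np.outer(d,d);A+=P;b+=P@o
    x=np.linalg.solve(A,b);return x,[np.linalg.norm((np.eye(3)-np.outer(d,d))@(x-o)) for o,d in R]
def blue(im):
    h=cv2.cvtColor(im,cv2.COLOR_BGR2HSV);return cv2.inRange(h,(95,90,50),(115,255,255))
E
python3 - <<'E'
from h import *
a=cv2.imread("pics/scene0.png")[190:280,280:380];b=cv2.imread("pics/top0.png")[130:220,290:390]
cv2.imwrite("pics/crop0.png",np.vstack([cv2.resize(i,None,fx=6,fy=6,interpolation=cv2.INTER_CUBIC)[:540] for i in(a,)]+[]))
cv2.imwrite("pics/crop1.png",cv2.resize(b,None,fx=6,fy=6,interpolation=cv2.INTER_CUBIC))
E
```

```text
(no output)
```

View pics/crop0.png

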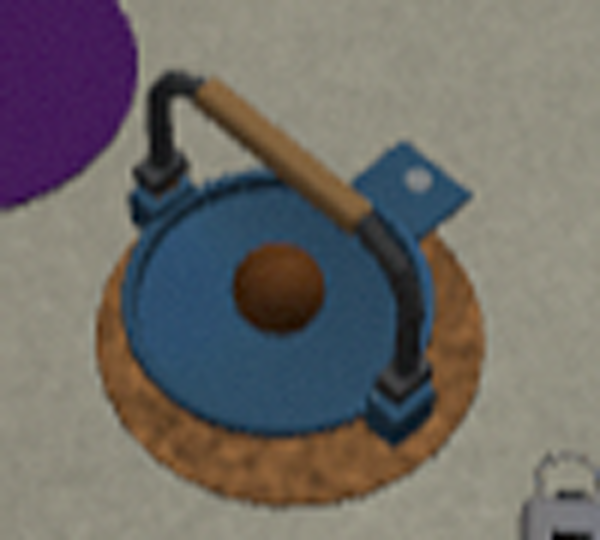

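View pics/crop1.png

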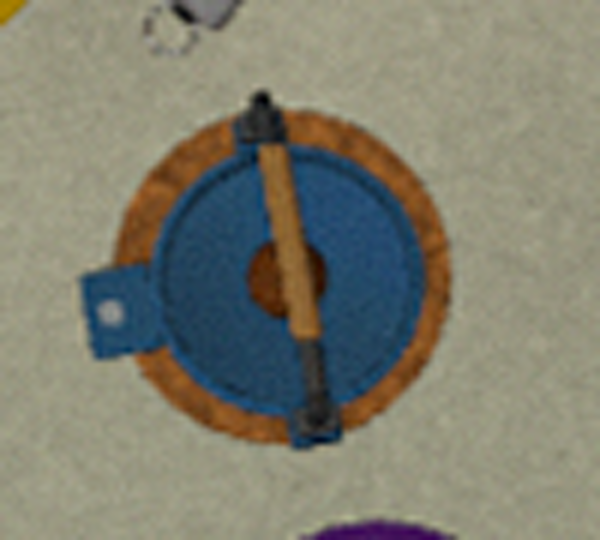

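The crops show the bar centre at about (327.2,215.8) in the scene picture and (338.2,170.2) in the top picture. The ball is centred, and the handle looks slightly proud.

```bash
python3 - <<'E'
from h import *
S=lambda x,y:("scene",(280+x/6-.4,190+y/6-.4)); T=lambda x,y:("top",(290+x/6-.4,130+y/6-.4))
for nm,a,b in(("barL/near robot",(203,91),(304,336)),("barR/far",(361,219),(273,147)),("mid",(283,155),(289,241)),("tabdot",(418,180),(111,313)),("ball",(279,288),(287,280))):
    print(nm,*tri([S(*a),T(*b)]))
print("tabdot z26.5",plane(*S(418,180),.0265),plane(*T(111,313),.0265))
print("ball z32",plane(*S(279,288),.032),plane(*T(287,280),.032))
# mat & dish by masks
im=cv2.imread("pics/top0.png");h=cv2.cvtColor(im,cv2.COLOR_BGR2HSV)
m=cv2.inRange(h,(4,90,60),(18,255,255))|blue(im);m2=np.zeros_like(m);m2[140:210,315:372]=m[140:210,315:372]
c=max(cv2.findContours(m2,0,1)[0],key=cv2.contourArea)
print("mat",plane("top",cv2.fitEllipse(c)[0],.004),cv2.fitEllipse(c))
b=blue(im);b[:140]=0;b[210:]=0;b[:,:295]=0;b[:,375:]=0
b=cv2.morphologyEx(b,cv2.MORPH_OPEN,np.ones((3,3)))
ys,xs=np.nonzero(b);print(len(xs))
# dish rim hull centre: circle through hull w/o tab
k=xs>316;c,r=cv2.minEnclosingCircle(np.c_[xs[k],ys[k]].astype(np.float32));print("disc",c,r,plane("top",c,.028))
E
```

```text
barL/near robot [ 0.5059 -0.0354  0.1298] [np.float64(0.001679988163998114), np.float64(0.0016799881639980494)]
barR/far [ 0.593 -0.02   0.131] [np.float64(0.00025725136620707184), np.float64(0.0002572513662070329)]
mid [ 0.5499 -0.0275  0.1298] [np.float64(0.00040246210564040183), np.float64(0.000402462105640299)]
tabdot [0.5329 0.0586 0.0268] [np.float64(2.818356590842983e-05), np.float64(2.818356590843668e-05)]
ball [ 0.5486 -0.0273  0.0316] [np.float64(0.00020727912833851068), np.float64(0.00020727912833865393)]
tabdot z26.5 [0.5327 0.0587 0.0265] [0.5329 0.0586 0.0265]
ball z32 [ 0.5489 -0.0272  0.032 ] [ 0.5485 -0.0274  0.032 ]
mat [ 0.5531 -0.03    0.004 ] ((338.18035888671875, 176.2639617919922), (51.79973220825195, 54.43950271606445), 7.4236626625061035)
1403
disc (337.3503723144531, 176.4451446533203) 22.481937408447266 [ 0.5486 -0.0273  0.028 ]
```

Request:
{"api": "move_arm", "payload": {"jaw": [255, 255, 255, 255, 255, 255, 255, 255, 255, 255], "dp": [[0.0598, -0.0443, 0], [0.0598, -0.0443, 0], [0.0598, -0.0443, 0], [0.0598, -0.0443, 0], [0.0598, -0.0443, 0], [0.0598, -0.0443, 0], [0.0598, -0.0443, 0], [0.0598, -0.0443, 0], [0.0598, -0.0443, 0], [0.0598, -0.0443, 0]], "rotation": [[0, 0, 0], [0, 0, 0], [0, 0, 0], [0, 0, 0], [0, 0, 0], [0, 0, 0], [0, 0, 0], [0, 0, 0], [0, 0, 0], [0, 0, 0]], "squeeze": 40}}

```text
clock: 1.35
position: [0.5495, -0.0257, 0.2312]
tool_rot: [3.142, 0.0, 0.465]
force: [0.8, -0.3, 0.6]
grip_width: -0.0003
```

Request:
{"api": "move_arm", "payload": {"jaw": [255, 255, 255, 255, 255, 255, 255, 255], "dp": [[0, 0, 0], [0, 0, 0], [0, 0, 0], [0, 0, 0], [0, 0, 0], [0, 0, 0], [0, 0, 0], [0, 0, 0]], "rotation": [[0, 0, -0.057], [0, 0, -0.057], [0, 0, -0.057], [0, 0, -0.057], [0, 0, -0.057], [0, 0, -0.057], [0, 0, -0.057], [0, 0, -0.057]]}}

```text
clock: 2.35
position: [0.5488, -0.0275, 0.2311]
tool_rot: [-3.141, -0.0, 1.903]
force: [-1.2, 0.4, 0.1]
grip_width: -0.0001
```

Request:
{"api": "move_arm", "payload": {"jaw": [255, 255, 255, 255, 255, 255, 255, 255, 255], "dp": [[0, 0, 0], [0, 0, 0], [0, 0, 0], [0, 0, 0], [0, 0, 0], [0, 0, 0], [0, 0, 0], [0, 0, 0], [0, 0, 0]], "rotation": [[0, 0, -0.057], [0, 0, -0.057], [0, 0, -0.057], [0, 0, -0.057], [0, 0, -0.057], [0, 0, -0.057], [0, 0, -0.057], [0, 0, -0.057], [0, 0, 0]]}}

```text
clock: 3.48
position: [0.5488, -0.0277, 0.231]
tool_rot: [3.141, -0.001, -2.954]
force: [-0.7, -0.5, -0.8]
grip_width: 0.0
```

```bash
python3 - <<'E'
from h import *
print(bot.observe()); c=calibration("wrist");print(c); cv2.imwrite("pics/wrist1.png",grab_frame("wrist"));print(bot.observe()["clock"])
E
```

```text
{'clock': 3.475, 'qpos': array([ 0.566 ,  0.5269, -0.8747,  1.7699,  0.4567,  1.0624,  1.2867]), 'qd': array([-0.0142, -0.0112,  0.0242,  0.0015, -0.0151, -0.008 , -0.0971]), 'joint_efforts': array([  0.6503, -78.5389, -15.9002, -34.1077,   0.4622,   0.2043,
         3.0277]), 'position': array([ 0.5488, -0.0277,  0.231 ]), 'tool_rot': array([ 3.141 , -0.0005, -2.9545]), 'force': array([-0.6909, -0.5077, -0.7509]), 'moment': array([-0.0248,  0.0489, -0.0242]), 'grip_width': 2.768895223620029e-05}
{'camera_matrix': array([[309.0856,   0.    , 320.823 ],
       [  0.    , 309.0856, 198.7019],
       [  0.    ,   0.    ,   1.    ]]), 'T': array([[-0.1862,  0.9408,  0.2834,  0.4761],
       [ 0.9825,  0.1779,  0.055 , -0.0422],
       [ 0.0013,  0.2887, -0.9574,  0.3732],
       [ 0.    ,  0.    ,  0.    ,  1.    ]])}
3.525
```

View pics/wrist1.png

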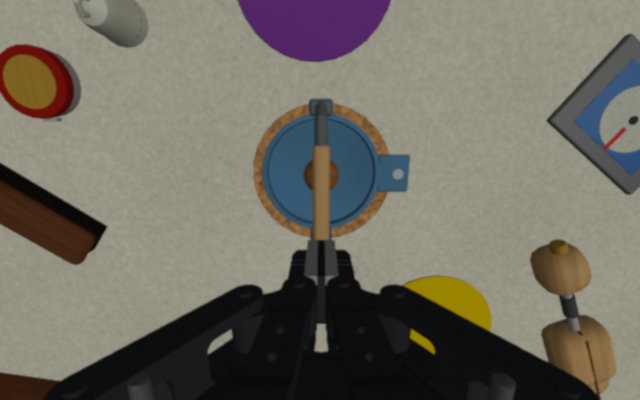

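The bar lies straight under the closed fingers at column 321, and the tab is at (398,174), square to the bar. I'll lower to just above the bar.

Request:
{"api": "move_arm", "payload": {"jaw": [255, 255, 255, 255, 255, 255, 255], "dp": [[0, 0, 0.025], [0, 0, 0.025], [0, 0, 0.025], [0, 0, 0.025], [0, 0, 0.01], [0, 0, 0], [0, 0, 0]], "rotation": [[0, 0, 0], [0, 0, 0], [0, 0, 0], [0, 0, 0], [0, 0, -0.001], [0, 0, 0], [0, 0, 0]]}}

```text
clock: 4.4
position: [0.5493, -0.0274, 0.1439]
tool_rot: [-3.141, 0.001, -2.95]
force: [1.5, 0.7, -0.4]
grip_width: 0.0001
```

Request:
{"api": "move_arm", "payload": {"jaw": [255, 255, 255, 255, 255, 255], "dp": [[0, 0, 0.0025], [0, 0, 0.0025], [0, 0, 0.0025], [0, 0, 0.0025], [0, 0, 0], [0, 0, 0]], "rotation": [[0, 0, 0], [0, 0, 0], [0, 0, 0], [0, 0, 0], [0, 0, 0], [0, 0, 0]]}}

```text
clock: 5.15
position: [0.5489, -0.0275, 0.1353]
tool_rot: [3.142, -0.0, -2.95]
force: [-0.2, -0.0, -0.5]
grip_width: 0.0001
```

Request:
{"api": "move_arm", "payload": {"jaw": [255, 255, 255, 255], "dp": [[0, 0, 0.002], [0, 0, 0.002], [0, 0, 0], [0, 0, 0]], "rotation": [[0, 0, 0], [0, 0, 0], [0, 0, 0], [0, 0, 0]]}}

```text
clock: 5.65
position: [0.549, -0.0275, 0.1322]
tool_rot: [-3.142, 0.0, -2.95]
force: [-0.9, 0.4, 3.4]
grip_width: 0.0002
```

Request:
{"api": "move_arm", "payload": {"jaw": [255, 255, 255, 255], "dp": [[0, 0, 0.0015], [0, 0, 0.001], [0, 0, 0], [0, 0, 0]], "rotation": [[0, 0, 0], [0, 0, 0], [0, 0, 0], [0, 0, 0]]}}

```text
clock: 6.15
position: [0.549, -0.0275, 0.1302]
tool_rot: [-3.142, 0.0, -2.95]
force: [0.2, 0.2, 4.9]
grip_width: 0.0001
```

Request:
{"api": "move_arm", "payload": {"jaw": [255, 255, 255, 255], "dp": [[0, 0, 0.0015], [0, 0, 0.001], [0, 0, 0], [0, 0, 0]], "rotation": [[0, 0, 0], [0, 0, 0], [0, 0, 0], [0, 0, 0]]}}

```text
clock: 6.65
position: [0.5491, -0.0275, 0.1285]
tool_rot: [-3.141, 0.0, -2.95]
force: [-2.9, 0.1, 12.5]
grip_width: 0.0
```

Request:
{"api": "move_arm", "payload": {"jaw": [255, 255, 255, 255], "dp": [[0, 0, 0.001], [0, 0, 0], [0, 0, 0], [0, 0, 0]], "rotation": [[0, 0, 0], [0, 0, 0], [0, 0, 0], [0, 0, 0]]}}

```text
clock: 7.15
position: [0.5492, -0.0274, 0.1284]
tool_rot: [-3.141, 0.001, -2.95]
force: [-7.4, -1.0, 25.0]
grip_width: -0.0001
```

It meets a solid stop at z = 0.1284, where 0.1285 is expected when home. Now back off, open and look.

Request:
{"api": "move_arm", "payload": {"jaw": [255, 255, 255, 255, 0, 0, 0, 0, 0, 0], "dp": [[0, 0, -0.003], [0, 0, -0.01], [0, 0, -0.025], [0, 0, -0.025], [0, 0, -0.025], [0, 0, 0], [0, 0, 0], [0, 0, 0], [0, 0, 0], [0, 0, 0]], "rotation": [[0, 0, 0], [0, 0, 0], [0, 0, 0], [0, 0, 0], [0, 0, 0], [0, 0, 0], [0, 0, 0], [0, 0, 0], [0, 0, 0], [0, 0, 0]]}}

```text
clock: 8.4
position: [0.5489, -0.0274, 0.1975]
tool_rot: [3.141, -0.0, -2.95]
force: [0.4, 0.4, 0.1]
grip_width: 0.0854
```

```bash
python3 - <<'E'
from h import *
s=bot.observe();print(s["clock"],s["position"],s["tool_rot"],s["grip_width"])
w=grab_frame("wrist");cv2.imwrite("pics/wrist2.png",w);sc=grab_frame("scene");cv2.imwrite("pics/scene2.png",sc)
o=np.hstack([cv2.resize(w[80:260,220:440],(400,328)),cv2.resize(sc[190:280,280:380],(400,360),interpolation=cv2.INTER_CUBIC)[:328]])
cv2.imwrite("pics/v2.png",o)
E
```

```text
8.4 [ 0.5489 -0.0274  0.1975] [ 3.1414 -0.0004 -2.95  ] 0.08539924117387793
```

View pics/v2.png

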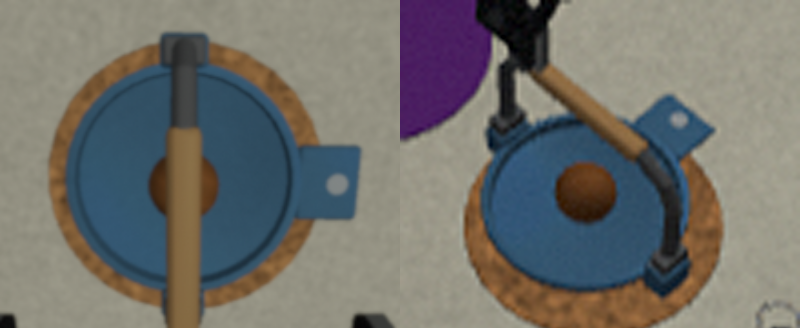

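The shoulders sit on the sockets with no orange showing, and the ball is in the middle. I'll lower and grip.

Request:
{"api": "move_arm", "payload": {"jaw": [0, 0, 0, 0, 0, 0, 0, 0], "dp": [[0, 0, 0.022], [0, 0, 0.022], [0, 0, 0.022], [0, 0, 0.022], [0, 0, 0.022], [0, 0, 0.008], [0, 0, 0], [0, 0, 0]], "rotation": [[0, 0, 0], [0, 0, 0], [0, 0, 0], [0, 0, 0], [0, 0, 0], [0, 0, 0], [0, 0, 0], [0, 0, 0]]}}

```text
clock: 9.5
position: [0.5493, -0.0274, 0.1038]
tool_rot: [-3.141, 0.001, -2.95]
force: [0.1, 0.3, -0.5]
grip_width: 0.0853
```

Request:
{"api": "move_arm", "payload": {"jaw": [150, 170, 180, 190, 200, 210, 220, 240, 255, 255], "dp": [[0, 0, 0], [0, 0, 0], [0, 0, 0], [0, 0, 0], [0, 0, 0], [0, 0, 0], [0, 0, 0], [0, 0, 0], [0, 0, 0], [0, 0, 0]], "rotation": [[0, 0, 0], [0, 0, 0], [0, 0, 0], [0, 0, 0], [0, 0, 0], [0, 0, 0], [0, 0, 0], [0, 0, 0], [0, 0, 0], [0, 0, 0]], "squeeze": 60}}

```text
clock: 10.75
position: [0.549, -0.0275, 0.1034]
tool_rot: [-3.141, 0.0, -2.95]
force: [0.1, -1.6, 5.8]
grip_width: 0.0132
```

```bash
python3 - <<'E'
from h import *
s=bot.observe();print(s["clock"],s["position"],s["tool_rot"],s["grip_width"],s["force"],s["moment"],s["qpos"])
E
```

```text
10.75 [ 0.549  -0.0275  0.1034] [-3.1414  0.0002 -2.9502] 0.013216909441230365 [ 0.0707 -1.6305  5.8081] [-0.3868 -0.0179 -0.0028] [ 0.4775  0.6864 -0.7607  1.8777  0.6307  0.8347  1.1494]
```

Request:
{"api": "move_arm", "payload": {"jaw": [255, 255, 255, 255, 255, 255, 255, 255, 255, 255], "dp": [[0, 0, -0.0025], [0, 0, -0.005], [0, 0, -0.01], [0, 0, -0.015], [0, 0, -0.02], [0, 0, -0.02], [0, 0, -0.02], [0, 0, -0.017], [0, 0, -0.01], [0, 0, -0.005]], "rotation": [[0, 0, 0], [0, 0, 0], [0, 0, 0], [0, 0, 0], [0, 0, 0], [0, 0, 0], [0, 0, 0], [0, 0, 0], [0, 0, 0], [0, 0, 0]]}}

```text
clock: 12.0
position: [0.5489, -0.0275, 0.2033]
tool_rot: [-3.141, 0.0, -2.95]
force: [-0.3, 0.1, -2.5]
grip_width: 0.0126
```

```bash
python3 - <<'E'
from h import *
s=bot.observe();print(s["clock"],s["position"],s["tool_rot"],s["grip_width"],s["force"],s["moment"])
w=grab_frame("wrist");sc=grab_frame("scene")
o=np.hstack([cv2.resize(w[80:260,220:440],(400,328)),cv2.resize(sc[130:250,270:400],(400,369),interpolation=cv2.INTER_CUBIC)[:328]])
cv2.imwrite("pics/v3.png",o)
E
```

```text
12.0 [ 0.5489 -0.0275  0.2033] [-3.1415  0.0001 -2.9503] 0.012648571039782756 [-0.2565  0.0606 -2.5164] [-0.0314 -0.0191  0.0795]
```

View pics/v3.png

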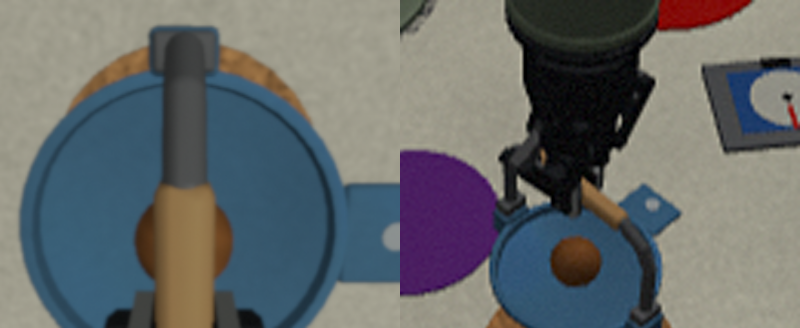

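Request:
{"api": "move_arm", "payload": {"jaw": [255, 255, 255, 255, 255, 255, 255, 255, 255, 255], "dp": [[0, 0, 0], [0, 0, 0], [0, 0, 0], [0, 0, 0], [0, 0, 0], [0, 0, 0], [0, 0, 0], [0, 0, 0], [0, 0, 0], [0, 0, 0]], "rotation": [[0, 0, 0.004], [0, 0, 0.008], [0, 0, 0.014], [0, 0, 0.02], [0, 0, 0.026], [0, 0, 0.026], [0, 0, 0.026], [0, 0, 0.02], [0, 0, 0.012], [0, 0, 0.006]]}}

```text
clock: 13.35
position: [0.5489, -0.0274, 0.2028]
tool_rot: [-3.142, -0.0, 2.823]
force: [-0.2, -0.3, -2.6]
grip_width: 0.0126
```

```bash
python3 - <<'E'
from h import *
s=bot.observe();print(s["clock"],s["position"],s["tool_rot"],s["grip_width"],s["force"],s["moment"],s["qpos"])
E
```

```text
13.35 [ 0.5489 -0.0274  0.2028] [-3.1416 -0.0002  2.8232] 0.01263462510278493 [-0.2488 -0.3148 -2.6006] [ 0.021  -0.0287  0.0428] [ 0.4704  0.5229 -0.7326  1.8036  0.4152  0.9752  0.8183]
```

Request:
{"api": "move_arm", "payload": {"jaw": [255, 255, 255, 255, 255, 255, 255, 255, 255, 255], "dp": [[0, 0, 0], [0, 0, 0], [0, 0, 0], [0, 0, 0], [0, 0, 0], [0, 0, 0], [0, 0, 0], [0, 0, 0], [0, 0, 0], [0, 0, 0]], "rotation": [[0, 0, 0.006], [0, 0, 0.012], [0, 0, 0.02], [0, 0, 0.028], [0, 0, 0.028], [0, 0, 0.028], [0, 0, 0.028], [0, 0, 0.028], [0, 0, 0.028], [0, 0, 0.028]]}}

```text
clock: 14.6
position: [0.549, -0.0274, 0.2029]
tool_rot: [3.141, -0.0, 2.085]
force: [0.9, -0.7, -2.1]
grip_width: 0.013
```

Request:
{"api": "move_arm", "payload": {"jaw": [255, 255, 255, 255, 255, 255, 255, 255, 255, 255], "dp": [[0, 0, 0], [0, 0, 0], [0, 0, 0], [0, 0, 0], [0, 0, 0], [0, 0, 0], [0, 0, 0], [0, 0, 0], [0, 0, 0], [0, 0, 0]], "rotation": [[0, 0, 0.028], [0, 0, 0.028], [0, 0, 0.028], [0, 0, 0.028], [0, 0, 0.022], [0, 0, 0.016], [0, 0, 0.01], [0, 0, 0.0045], [0, 0, 0], [0, 0, 0]]}}

```text
clock: 15.85
position: [0.5489, -0.0275, 0.2029]
tool_rot: [-3.142, -0.0, 1.573]
force: [-0.4, 1.0, -2.8]
grip_width: 0.0129
```

```bash
python3 - <<'E'
from h import *
s=bot.observe();print(s["clock"],s["position"],s["tool_rot"],s["grip_width"],s["force"],s["moment"],s["qpos"])
w=grab_frame("wrist");sc=grab_frame("scene");t=grab_frame("top")
for n,i in(("wrist",w),("scene",sc),("top",t)):cv2.imwrite(f"pics/{n}4.png",i)
cv2.imwrite("pics/v4.png",np.hstack([cv2.resize(w[60:260,200:440],(390,325)),cv2.resize(sc[130:260,270:420],(390,338),interpolation=cv2.INTER_CUBIC)[:325]]))
E
```

```text
15.85 [ 0.5489 -0.0275  0.2029] [-3.1415 -0.0001  1.5726] 0.012902341432413051 [-0.3738  1.0105 -2.7981] [ 0.0157 -0.0169  0.027 ] [ 0.2624  0.4636 -0.4335  1.8141  0.239   0.9157 -0.2757]
```

View pics/v4.png

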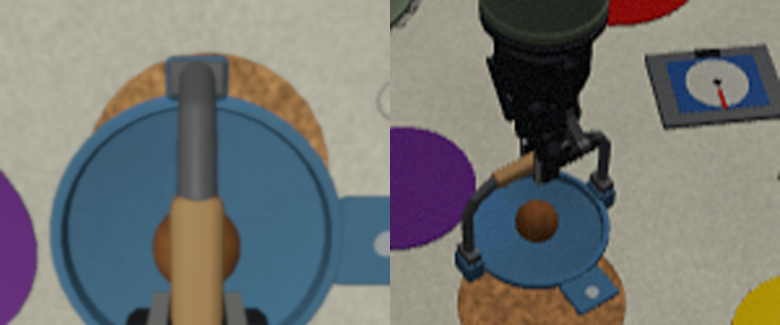

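The dish is turned with the tab towards the front: tab dot about (347.7,242.3) in the scene picture. The ball is centred and the handle seated. Now a numeric check of direction, level and height.

```bash
python3 - <<'E'
from h import *
from scipy.ndimage import binary_fill_holes
obs=[]
for n,w in(("scene",(340,235,356,250)),("top",None),("wrist",None)):
    im=cv2.imread(f"pics/{n}4.png")
    c=calibration(n);T=c["T"];
    p=T[:3,:3].T@(np.array([.641,-.0275,.1265])-T[:3,3]);u=c["camera_matrix"]@p;u=u[:2]/u[2]
    r=14 if n=="wrist" else 8
    x,y=(u+.5).astype(int);g=im[y-r:y+r,x-r:x+r];b=blue(g)>0
    hole=binary_fill_holes(b)&~b
    L,lab,st,ce=cv2.connectedComponentsWithStats(hole.astype(np.uint8))
    if L<2: print(n,u,"none");continue
    k=1+np.argmax(st[1:,4]);q=ce[k]+(x-r,y-r);print(n,"expected",u,"found",q,st[k,4],plane(n,q,.1265))
    obs.append((n,q))
if len(obs)>1:print(tri(obs))
im=cv2.imread("pics/scene4.png");h=cv2.cvtColor(im,cv2.COLOR_BGR2HSV)
m=cv2.inRange(h,(3,110,40),(14,255,255));m[:, :465-0]=m[:, :465]
m2=np.zeros_like(m);m2[203:230,315:340]=m[203:230,315:340]
ys,xs=np.nonzero(m2);q=(xs.mean(),ys.mean());print("ball",q,len(xs),plane("scene",q,.132))
s=bot.observe();print(s["clock"],s["position"],s["tool_rot"])
E
```

```text
scene expected [349.2381 243.105 ] found [347.2174 241.913 ] 23 [ 0.6358 -0.0295  0.1265]
top [337.9186 137.2666] none
wrist [444.8523 207.8871] none
ball (np.float64(325.96666666666664), np.float64(214.35555555555555)) 180 [ 0.5473 -0.0286  0.132 ]
16.0 [ 0.5489 -0.0275  0.2029] [-3.1416 -0.0001  1.5723]
```

```bash
python3 -c "
from workcell import workorder;print(workorder.job_done())"
```

```text
the job is handed in; nothing more can be done
None
```

The dish is held up by its handle about 10 cm above the mat, with the thumb tab pointing straight out over the front edge. The job is handed in at about 16 s of the 51 s.

- **Seating the handle:** I pushed it down with the closed fingers until it hit a solid stop at z = 0.1284 m (0.1285 expected when home). The last push reached about 25 N, a little over the suggested 12–20 N. The next picture showed no orange and the shoulders on the sockets.
- **Lift and turn:** I gripped the bar at 60 N, lifted straight up 99.5 mm, then turned the dish smoothly.
- **Last checks:**
  - **Tool:** it was vertical to within 0.001 rad and held its position and angle between the last two readings.
  - **Tab:** it is about 0.6° off straight ahead in the scene picture, measured against the ball.
  - **Ball:** it is in the middle of the dish, within about 2 mm.
  - **Other objects:** the gripper kept clear of them throughout.
- **Not confirmed:** my tab-dot finder found nothing in the top and wrist pictures. The tab direction therefore rests on the scene picture and the tool angle. I did not measure the dish's own tilt separately.

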